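Hang the guard door on a shoe-repair finishing machine

TASK

Take the yellow-framed guard door out of the wooden rack by its black grip and hang it on the green sole-finishing machine: lower both of its hinge knuckles fully down onto the two upright hinge pins before letting go, and leave it closed across the machine's opening. Leave the blue-framed guard standing in the rack.

Things in the scene. Friction and masses are not known exactly. Their poses are not given: they have to be found in the camera images.
- yellow_guard: Loose door, yellow frame, clear window, 150 wide (y), 170 high (z), 12 thick (x), 0.35 kg. Origin: middle of its black grip tab (16 thick in x, 56 wide, 54 high), 200 above the door's lower edge. Two hinge knuckles, upright rings (hole 26, outside 36, 20 high) on the -y edge: axis at x 0, y -100, undersides at z -55 and -185. Starts upright in either slot of a fixed wooden rack (slots 20 wide, 30 deep). mm.
- upper_seat (a point): Upper pin's seat: top centre of a round collar (36 mm across, 10 thick). Pin rises 36 from it: 18 thick for 12 mm, then a taper to a 5 mm tip. z up, x straight into the machine, y from hinge across its opening. Hung and closed, the door's axes are parallel to these, its origin at x 0, y +100, z +55. Fixed green machine: front face at x +40, top at z +20, low dust outlet and switches further back on it.
- lower_seat (a point): Lower pin's seat: same collar, pin and axes, 130 mm straight below the upper one, 35 mm above the table. The upper collar overhangs this pin, so bring the door sideways onto the pin axis, from the open -x side, at 50 to 90 mm above its hung height (knuckles then clear both pin tips and the lower one passes under the upper collar), then lower it straight down.
- blue_guard: The wrong guard: same size and grip but a blue frame and knuckles only 70 mm apart. Origin and axes likewise, at the middle of its black grip. It stands in line with the yellow one in the same rack (grips 240 mm apart along the doors' width) and stays there.
Not all that is in view belongs to the job. Leave any pink look-alike of the blue_guard alone.

How it is judged:
On the way:
1. the yellow guard is down on both hinge pins while the gripper still holds it (x of lower_seat in the frame of yellow_guard between -0.012 and 0.012 m and y of lower_seat in the frame of yellow_guard between -0.112 and -0.088 m and z of lower_seat in the frame of yellow_guard between -0.193 and -0.177 m and x of upper_seat in the frame of yellow_guard between -0.012 and 0.012 m and y of upper_seat in the frame of yellow_guard between -0.112 and -0.088 m and z of upper_seat in the frame of yellow_guard between -0.063 and -0.047 m and contact force between the fingers and yellow_guard above 0.5 N), for 0.1 s.
At the end, for the whole second after the job is handed in: Both knuckles of the yellow guard are down on their pins (within 12 mm sideways, 8 mm in height), the door is closed across the opening within 20 degrees, released and at rest; the blue guard still stands in the rack, within 40 mm of its start (x of lower_seat in the frame of yellow_guard between -0.012 and 0.012 m and y of lower_seat in the frame of yellow_guard between -0.112 and -0.088 m and z of lower_seat in the frame of yellow_guard between -0.193 and -0.177 m and x of upper_seat in the frame of yellow_guard between -0.012 and 0.012 m and y of upper_seat in the frame of yellow_guard between -0.112 and -0.088 m and z of upper_seat in the frame of yellow_guard between -0.063 and -0.047 m and angle between the x axis of yellow_guard and the x axis of upper_seat, either way round below 0.35 rad and y of yellow_guard in the frame of upper_seat above 0.07 m and linear speed of yellow_guard below 0.03 m/s and angular speed of yellow_guard below 0.15 rad/s and distance of blue_guard from where it was at the start of the episode below 0.04 m and angle between blue_guard's own z axis and vertical below 0.3 rad); the robot touches nothing.
It fails at once if the blue guard is taken out of its place (distance of blue_guard from where it was at the start of the episode above 0.04 m).
It also fails if it takes over 51 s, if anything falls off the work surface, if the arm or the gripper's body presses on something with over 40 N, if the wrist force passes 120 N, or if a joint passes its speed limit or range.

ROBOT

A 6-joint arm with a two-finger parallel gripper is mounted at the origin on the work surface. World frame = base frame: x ahead of the robot, y to its left, z up, the work surface at z = 0. Lengths are in m, angles in rad, forces in N, time in s.
With the tool pointing down it reaches from about 0.325 to 0.775 m from the base axis. Payload 9.3 kg.
Tool frame: the origin (TCP) lies between the finger pads; the fingertips stand 25 mm ahead of it and the grasp point (between the pads) lies 6 mm ahead of it (r.tips_ahead is the distance from the TCP to the fingertips, in m); x points along the fingers, z is the direction in which the jaws open and shut, and the axes are right-handed (so a half turn about x gives the same grasp; the last joint's range is limited). The gripper opens to 85 mm and grips with 20 to 120 N. Pads are 22 mm wide; open, the fingers measure 114 mm over their backs; the gripper's body (76 mm by 85 mm) begins 54 mm behind the grasp point. The pads swing forward as they close: fully open they stand 13 mm farther back than shut.
Start: joints at [1.065, 0.259, 0.021, 1.334, 0, 1.418], TCP at [0.19, 0.516, 0.256] pointing down, gripper open.
Joint ranges: [-3.04, 3.04], [-0.91, 1.82], [-1.04, 1.36], [-1.92, 1.95], [-1.52, 1.45], [-3.14, 3.14]. Speed limits (rad/s): [2.22, 2.22, 2.79, 3.14, 3.14, 3.14].

INTERFACE

Orientations are given as a unit quaternion [x, y, z, w].
In Python, from bench import r gives the robot as it stands.
- The arm moves only by the tool servo_tool, never from a script. Its argument "deltas" is a list of rows, each a list of 7 numbers: the turn, a rotation vector about the tool's x, y, z in rad, then the shift along the tool's x, y, z in m, then the opening, from -1 (shut) to 1 (fully open). In form: [[rx, ry, rz, dx, dy, dz, gripper], ...]. A call has 1 to 12 rows; each row shifts and turns the commanded pose from where the row before left it, along the tool's axes as they then stand; what a row does not reach is not made up. A row lasts 1/8 s, in which the tool goes at most 62.5 mm and 10.7 degrees, less where a joint would pass 70% of its speed; a pose out of reach is approached as far as the arm can. A call is refused whole if a number of a shift passes 0.0625 or a number of a turn 0.188, either way. A call with a gripper value outside its range is refused whole. The fingers move at their own pace and stop on an object; "newtons" is the grip in N (left out, the last holds). Time passes only in rows, so rows that do not move let the fingers close. It gives the time, the measured TCP pose, the force and the opening at its end, in the units of the state.
- r.get_obs(): the state, without advancing time (a new reading comes with each control period).
- r.camera(name): name is "side" or "top"; returns (picture, depth): 384x512x3 uint8, blue, green, red; 384x512 float32, m along the optical axis (not along the pixel's ray), 0 where there is no reading.
- r.calibration(name): a dict with "fov_y" (degrees; the focal length in pixels is half the picture's height over the tangent of half this angle, whatever the lens; pixels are square), "cx", "cy" (the principal point, pixels), "R" (3x3) and "t" (3): a world point X has camera coordinates R X + t. Camera axes: x right, y down, z forward; pixel columns grow to the right and rows downward; lengths in m; the calibration is good to about 2 mm. A picture is of the moment at which its call begins. calibration takes no time and is no camera call.
- r.finish_job(): hands the job in, once; it reports no verdict.
The state is a dict: "time_s": time; "joint_positions": joint angles; "dq": joint speeds; "tau": joint torques, N m; "tool_pos": TCP position; "orientation": TCP orientation; "ft_force": force on the tool from outside, world axes, zero at the start; "moment": the same for the moment, N m; "finger_gap": finger opening in m.
Only numpy, scipy, OpenCV 4.12 (cv2) and the standard library are available. Lean on these libraries where they do the work, as an engineer would, in place of code of your own. Each camera call takes 0.05 s, during which the arm holds its last target.

## Working session

There is one attempt and no reset: what is moved stays moved. The work goes in short steps, Python scripts to look and compute and a tool call to move; the robot and the scene stay as the last step left them, time stands still between calls to the robot, and variables do not carry over. Pictures are saved under pics/ and viewed, and the job is handed in when it is done.

Besides the shell and the picture viewer there is one more tool, called after "Request:" by a JSON object that holds its "name" and its "arguments". servo_tool: Moves the arm, as the interface text tells. Its arguments: {"type":"object","properties":{"deltas":{"type":"array","items":{"type":"array","items":{"type":"number"}}},"newtons":{"type":"number"}},"required":["deltas"]}

```bash
mkdir -p pics; cat > h.py <<'E'
import numpy as np, cv2
from bench import r
def K(n):
    c=r.calibration(n); f=192/np.tan(np.radians(c["fov_y"]/2)); return f,c["cx"],c["cy"],np.array(c["R"]),np.array(c["t"]),c
def world(n,u,v,d):
    f,cx,cy,R,t,_=K(n); p=np.array([(u-cx)/f*d,(v-cy)/f*d,d]); return R.T@(p-t)
def proj(n,X):
    f,cx,cy,R,t,_=K(n); p=R@np.array(X)+t; return cx+f*p[0]/p[2],cy+f*p[1]/p[2],p[2]
def cloud(n,D):
    f,cx,cy,R,t,_=K(n); v,u=np.mgrid[0:384,0:512]
    P=np.stack([(u-cx)/f*D,(v-cy)/f*D,D],-1); return (P-t)@R
E
ls; python3 - <<'E'
from h import *
for n in("side","top"):
    im,d=r.camera(n); cv2.imwrite(f"pics/{n}0.png",im); np.savez(f"{n}0.npz",im=im,d=d)
    c=r.calibration(n); print(n,c, -np.array(c["R"]).T@c["t"])
print(r.get_obs())
E
```

```text
h.py
pics
side {'fov_y': 54.4157776006776, 'cx': 254.30333745528569, 'cy': 191.34893063751483, 'R': array([[-0.97744022, -0.21095385, -0.01044475],
       [-0.14213382,  0.69353577, -0.70626207],
       [ 0.15623251, -0.6888444 , -0.70787343]]), 't': array([0.54339042, 0.15112962, 1.02406023])} [0.39262078 0.71523466 0.83731772]
top {'fov_y': 52.92458303946928, 'cx': 262.2970032651934, 'cy': 192.15298841236154, 'R': array([[-0.01152091, -0.99992932,  0.00293702],
       [-0.99933981,  0.01141281, -0.03449187],
       [ 0.03445591, -0.00333246, -0.99940066]]), 't': array([0.08462317, 0.53881517, 1.00414813])} [0.50483555 0.08181408 1.0218825 ]
{'time_s': 0.1, 'joint_positions': array([ 1.06538531e+00,  2.59140265e-01,  2.08588795e-02,  1.33370744e+00,
       -1.87758206e-05,  1.41822346e+00]), 'dq': array([-0.00059711, -0.00228537,  0.00076461,  0.00049608,  0.00082061,
        0.00034438]), 'tau': array([ 2.68661410e-03, -5.56696129e+01,  3.45072198e+01,  1.16418829e-02,
       -2.56997528e-04,  2.52568697e-05]), 'tool_pos': array([0.18994904, 0.5159287 , 0.25573259]), 'orientation': array([-0.40467826,  0.58036734,  0.40429472,  0.57961628]), 'ft_force': array([ 0.14184608, -0.40091246, -0.25391349]), 'moment': array([-0.04779975,  0.05503022,  0.04226513]), 'finger_gap': 0.08529497957562504}
```

View pics/side0.png

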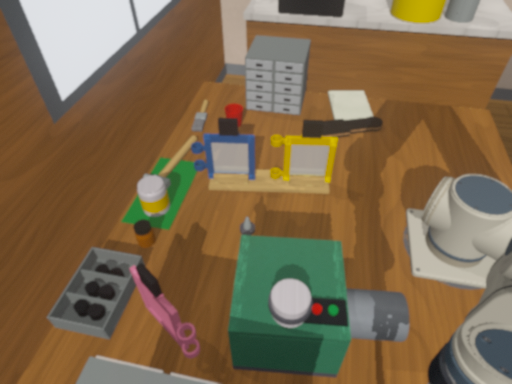

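View pics/top0.png

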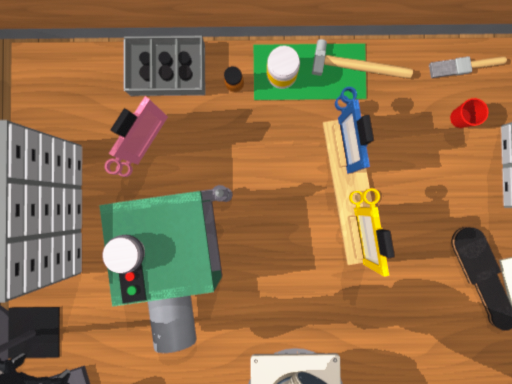

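```bash
python3 - <<'E'
from h import *
a=np.load("top0.npz"); b=np.load("side0.npz")
A=cv2.resize(a["im"][80:290,310:420],None,fx=3.6,fy=2.85*1.26//1,interpolation=cv2.INTER_CUBIC) if 0 else cv2.resize(a["im"][80:280,310:420],None,fx=3,fy=3,interpolation=cv2.INTER_CUBIC)
B=cv2.resize(a["im"][170:320,90:250],None,fx=3,fy=3,interpolation=cv2.INTER_CUBIC)
C=np.zeros((600,800,3),np.uint8); C[:600,:330]=A; C[:450,330:330+470]=B[:,:470]
cv2.imwrite("pics/topcrop.png",C)
cv2.imwrite("pics/sidecrop.png",cv2.resize(b["im"][100:260,180:380],None,fx=3.7,fy=3.7,interpolation=cv2.INTER_CUBIC))
E
```

```text
(no output)
```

View pics/topcrop.png

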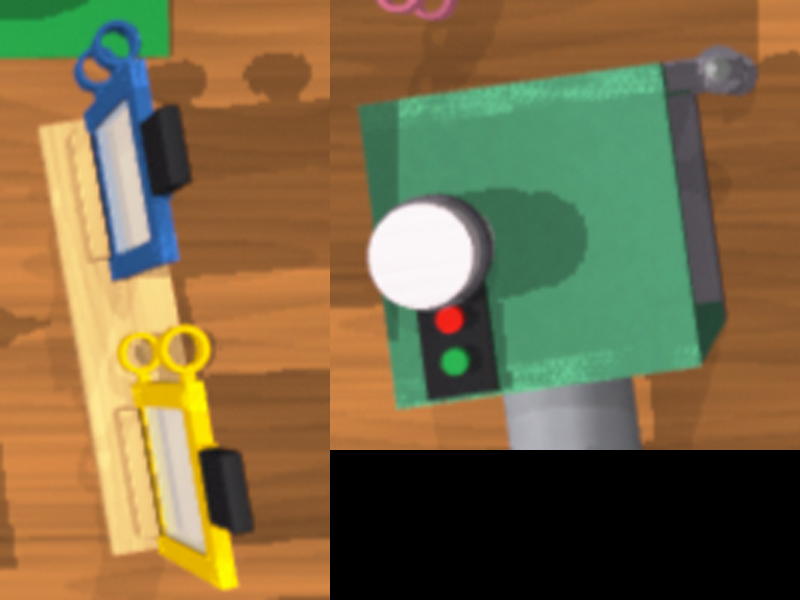

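View pics/sidecrop.png

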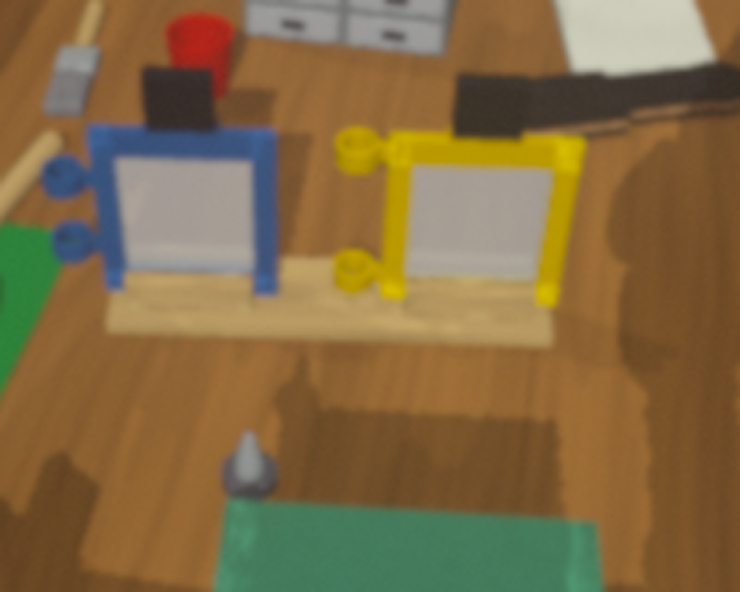

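Top view: the yellow guard is at about (370,225), with its grip at (385,243) and knuckles about 130 mm apart. The blue guard's grip is at (365,129). The pink thing at (135,135) lies on its own and is the look-alike. The yellow frame with wide-spaced knuckles is the target. The upper hinge pin is at about (222,193). Next I measure with depth.

```bash
python3 - <<'E'
from h import *
np.set_printoptions(precision=4,suppress=True)
for n in("top","side"):
    a=np.load(n+"0.npz"); im=a["im"].astype(int); P=cloud(n,a["d"]); x,y,z=np.moveaxis(P,-1,0)
    B,G,Rr=np.moveaxis(im,-1,0); v,u=np.mgrid[0:384,0:512]
    win={"top":(330,410,180,280),"side":(265,345,105,200)}[n]
    w=(u>win[0])&(u<win[1])&(v>win[2])&(v<win[3])
    yel=w&(Rr>150)&(G>120)&(B<60)
    print(n,"yellow",yel.sum(),P[yel].min(0),P[yel].max(0))
    blk=w&(Rr<75)&(G<75)&(B<75)&(z>0.15)&(z<0.32)
    q=P[blk]; print("grip",len(q),np.percentile(q,[2,50,98],axis=0))
    def line(m,lab):
        q=P[m]; 
        if len(q)<5: print(lab,len(q));return
        c,s=np.median(q[:,:2],0),np.linalg.svd(q[:,:2]-q[:,:2].mean(0),full_matrices=False)[2][0]
        print(lab,len(q),q.mean(0),"dir deg",np.degrees(np.arctan2(s[1],s[0])))
    zt=np.percentile(q[:,2],97)
    line(blk&(z>zt-.006),"griptop")
    zy=np.percentile(P[yel][:,2],95); print("zy",zy)
    line(yel&(z>zy-.01)&(x<P[yel][:,0].max()-.05),"frametop")
    line(yel,"yall")
    grn=(G>Rr+30)&(G>B+10)&(z>0.1)
    print("green z",np.percentile(z[grn],[5,50,95]))
    # print grid of z in grip top & pin
    if n=="top":
        print("grip z"); print(np.round(z[228:262:2,374:398:2]*1000).astype(int))
        print("pin z"); print(np.round(z[180:206:2,204:236:2]*1000).astype(int))
    else:
        print("pin z"); print(np.round(z[212:242:2,236:262:2]*1000).astype(int)); print(np.round(y[212:242:2,236:262:2]*1000).astype(int))
E
```

```text
top yellow 1078 [ 0.3152 -0.2535 -0.0034] [0.5479 0.0818 1.0219]
grip 352 [[ 0.3996 -0.1824  0.1954]
 [ 0.4258 -0.1703  0.2365]
 [ 0.4507 -0.1644  0.2412]]
griptop 197 [ 0.4242 -0.1741  0.2385] dir deg -171.2408041863525
zy 0.1833963270242669
frametop 303 [ 0.4241 -0.1743  0.1815] dir deg -171.6149765426516
yall 1078 [ 0.4474 -0.1714  0.1254] dir deg -170.85146096394428
green z [0.1823 0.1848 0.1875]
grip z
[[173 183 184 188 187  -2   0  -2   3  -1   3   1]
 [171 189 200 208 215 222 228 234   0   2  -2  -2]
 [167 190 205 217 234 238 238 241 236   3  -1  -4]
 [163 183 203 217 231 239 239 239 238   1   0   0]
 [164 183 199 218 227 239 239 238 236   2   3   1]
 [159 176 199 213 227 236 238 240 239  -1  -2  -1]
 [145 172 194 209 224 236 241 241 238   1   2   2]
 [140 169 192 206 220 233 239 237 237 236   0   1]
 [140 165 189 206 217 235 236 239 237 239   1   0]
 [137 162 185 203 218 229 241 238 240 240   4  -1]
 [132 162 181 200 214 230 238 241 241 237  -1  -1]
 [128 159 172 195 211 225 238 239 239 238   0   0]
 [125 144 173 194 209 223 235 239 238 239  -1   1]
 [122 141 170 192 206 221 
[... 2417 characters left out ...]
 7   6   3   6   2   0   0  -3  -2  -4]
 [ 18  18  16  13  16 179 177  11  10   9   7   7   3]
 [ 25  26  25  22  23 181 179  17  17  18  15  13  14]
 [ 34  34  31  29 180 182 180 176  26  23  23  19  21]
 [ 41  43  39 172 182 184 185 179 168 169  31  30  27]
 [ 47  46 178 177 184 185 185 182 172 173  36  35  35]
 [ 56  54 184 183 184 185 185 181 179 178  45  41  42]
 [ 65  61 187 189 186 186 187 183 184 182 715  52  49]
 [ 71  68  68 195 193 192 192 190 188 180  57  58  56]
 [ 77  75  75 201 199 199 198 197 189  69  66  66  66]
 [ 86  84  82 220 220 219 219 217 216 213 216 214 214]
 [ 91  91  89 226 227 225 223 223 222 221 221 220 220]
 [ 98  98 231 235 231 231 229 228 227 227 227 224 223]]
```

```bash
python3 - <<'E'
from h import *
np.set_printoptions(precision=4,suppress=True)
def planeP(n,m,z0):
    f,cx,cy,R,t,_=K(n); v,u=np.nonzero(m); d=np.stack([(u-cx)/f,(v-cy)/f,np.ones(len(u))],-1)@R; c=-R.T@t
    return c+d*((z0-c[2])/d[:,2])[:,None]
for n in("top","side"):
    a=np.load(n+"0.npz"); im=a["im"].astype(int); P=cloud(n,a["d"]); x,y,z=np.moveaxis(P,-1,0)
    B,G,Rr=np.moveaxis(im,-1,0)
    blk=(abs(x-.424)<.045)&(abs(y+.17)<.025)&(z>.234)&(z<.246)
    q=planeP(n,blk,.239); rect=cv2.minAreaRect((q[:,:2]*1000).astype(np.float32)); print(n,"griptop",blk.sum(),q.mean(0),rect)
    tip=(abs(x-.51)<.06)&(abs(y-.18)<.06)&(z>.17)&(z<.21)&(G<Rr+25)
    for lo,hi in((.170,.18),(.18,.19),(.19,.21)):
        m=tip&(z>lo)&(z<hi); print(" pin",lo,m.sum(),P[m].mean(0), (P[m].min(0)+P[m].max(0))/2)
    col=(abs(x-.51)<.04)&(y<.205)&(y>.14)&(z>.15)&(z<.172)
    q=planeP(n,col,.165); 
    (c,rad)=cv2.minEnclosingCircle((q[:,:2]*1000).astype(np.float32)); print(" collar",col.sum(),c,rad,q.min(0),q.max(0))
    grn=(G>Rr+30)&(G>B+10)&(z>0.178)&(z<.192)
    nn,lab,st,ce=cv2.connectedComponentsWithStats(grn.astype(np.uint8)); k=1+st[1:,4].argmax()
    q=planeP(n,lab==k,.185); print(" green",cv2.minAreaRect((q[:,:2]*1000).astype(np.float32)))
    # front edge fit
    mm=lab==k; 
    pts=[]
    for xx in np.arange(.36,.5,.004):
        s=q[abs(q[:,0]-xx)<.002]
        if len(s): pts.append((xx,s[:,1].min()))
    pts=np.array(pts); l=np.polyfit(pts[:,0],pts[:,1],1); print(" front edge",np.degrees(np.arctan(l[0])),l, np.std(pts[:,1]-np.polyval(l,pts[:,0])))
E
```

```text
top griptop 222 [ 0.4238 -0.1745  0.239 ] ((423.5234069824219, -174.3243408203125), (55.22707748413086, 16.685564041137695), 8.239818572998047)
 pin 0.17 18 [0.5186 0.1863 0.1761] [0.5028 0.1898 0.1756]
 pin 0.18 27 [0.533  0.1738 0.1847] [0.5342 0.1908 0.185 ]
 pin 0.19 14 [0.5338 0.1734 0.1964] [0.5337 0.1744 0.1956]
 collar 222 (531.0030517578125, 181.57493591308594) 25.86410140991211 [0.5158 0.1573 0.165 ] [0.5492 0.2041 0.165 ]
 green ((415.3629150390625, 308.953125), (219.79608154296875, 220.0106964111328), 7.496939659118652)
 front edge 7.390926361415349 [0.1297 0.1453] 0.0006643708348869047
side griptop 79 [ 0.4223 -0.1673  0.239 ] ((422.650146484375, -164.95263671875), (55.25177764892578, 19.207759857177734), 11.300056457519531)
 pin 0.17 22 [0.5313 0.1834 0.1752] [0.532  0.1827 0.175 ]
 pin 0.18 42 [0.5188 0.1937 0.1842] [0.4955 0.207  0.1847]
 pin 0.19 13 [0.5329 0.1791 0.1944] [0.5336 0.1797 0.1947]
 collar 143 (532.1575927734375, 182.824462890625) 21.628263473510742 [0.5139 0.162  0.165 ] [0.5503 0.2012 0.165 ]
 green ((414.1104431152344, 315.3256530761719), (219.3662872314453, 222.95301818847656), 7.270238399505615)
 front edge 7.573320211780106 [0.133  0.1499] 0.0007703766617284753
```

```bash
cat >> h.py <<'E'
from scipy.spatial.transform import Rotation as Ro
def plan(pos,ang):
    """ang: world angle (deg) of tool z (mod 180) with x down; prints tool-axis shift (current axes) & rotvec"""
    o=r.get_obs(); T=Ro.from_quat(o["orientation"]).as_matrix(); p=o["tool_pos"]
    best=None
    for s in(0,180):
        a=np.radians(ang+s); zx=np.array([np.cos(a),np.sin(a),0]); xx=np.array([0,0,-1.]); G=np.stack([xx,np.cross(zx,xx),zx],1)
        rv=Ro.from_matrix(T.T@G).as_rotvec()
        if best is None or np.linalg.norm(rv)<np.linalg.norm(best): best=rv
    print("t",o["time_s"],"pos",p,"q6",o["joint_positions"],"F",o["ft_force"],"gap",o["finger_gap"])
    print("tool axes in world (cols)\n",np.round(T,3)); print("world d",np.array(pos)-p,"tool d",T.T@(np.array(pos)-p),"rotvec",best, "both: +-180 alt")
E
python3 - <<'E'
from h import *
np.set_printoptions(precision=4,suppress=True)
plan([.424,-.172,.36],98)
E
```

```text
t 0.1 pos [0.1899 0.5159 0.2557] q6 [ 1.0654  0.2591  0.0209  1.3337 -0.      1.4182] F [ 0.1418 -0.4009 -0.2539] gap 0.08529497957562504
tool axes in world (cols)
 [[-0.001 -0.938  0.346]
 [-0.001  0.346  0.938]
 [-1.     0.    -0.001]]
world d [ 0.2341 -0.6879  0.1043] tool d [-0.1037 -0.4573 -0.5648] rotvec [-0.4925 -0.0011 -0.0005] both: +-180 alt
```

Request:
{"name": "servo_tool", "arguments": {"deltas": [[0, 0, 0, -0.052, 0, 0, 1], [0, 0, 0, -0.052, 0, 0, 1], [0, 0, 0, 0, -0.036, -0.031, 1], [0, 0, 0, 0, -0.036, -0.031, 1], [0, 0, 0, 0, -0.036, -0.031, 1], [0, 0, 0, 0, -0.036, -0.031, 1], [0, 0, 0, 0, -0.036, -0.031, 1], [0, 0, 0, 0, -0.036, -0.031, 1], [0, 0, 0, 0, -0.036, -0.031, 1], [0, 0, 0, 0, -0.036, -0.031, 1]], "newtons": 40}}

```text
time_s: 1.35
tool_pos: [0.375, 0.1824, 0.3602]
orientation: [-0.404, 0.58, 0.405, 0.58]
ft_force: [1.4, 0.4, -1.1]
finger_gap: 0.0855
```

Request:
{"name": "servo_tool", "arguments": {"deltas": [[0, 0, 0, 0, -0.021, -0.0395, 1], [0, 0, 0, 0, -0.021, -0.0395, 1], [0, 0, 0, 0, -0.021, -0.0395, 1], [0, 0, 0, 0, -0.021, -0.0395, 1], [0, 0, 0, 0, -0.021, -0.0395, 1], [0, 0, 0, 0, -0.021, -0.0395, 1], [0, 0, 0, 0, -0.021, -0.0395, 1], [0, 0, 0, 0, -0.021, -0.0395, 1], [-0.164, 0, 0, 0, 0, 0, 1], [-0.164, 0, 0, 0, 0, 0, 1], [-0.164, 0, 0, 0, 0, 0, 1], [0, 0, 0, 0, 0, 0, 1]]}}

```text
time_s: 2.85
tool_pos: [0.423, -0.1707, 0.36]
orientation: [-0.533, 0.464, 0.533, 0.464]
ft_force: [-0.2, -0.0, -0.6]
finger_gap: 0.0856
```

```bash
python3 - <<'E'
from h import *
np.set_printoptions(precision=4,suppress=True)
plan([.4238,-.172,.26],98)
for n in("side","top"):
    im,d=r.camera(n); cv2.imwrite(f"pics/{n}1.png",im)
E
```

```text
t 2.85 pos [ 0.423  -0.1707  0.36  ] q6 [-0.5679  0.0853  0.0654  1.5515 -0.     -0.7059] F [-0.231  -0.0169 -0.6345] gap 0.08555667124858173
tool axes in world (cols)
 [[-0.001 -0.99  -0.138]
 [ 0.    -0.138  0.99 ]
 [-1.     0.     0.   ]]
world d [ 0.0008 -0.0013 -0.1   ] tool d [ 0.1    -0.0007 -0.0014] rotvec [-0.0016  0.0004 -0.0005] both: +-180 alt
```

View pics/side1.png

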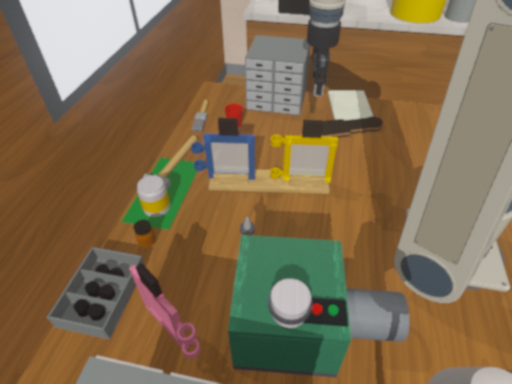

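View pics/top1.png

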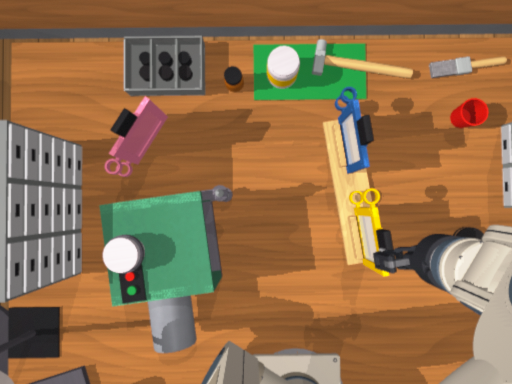

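Request:
{"name": "servo_tool", "arguments": {"deltas": [[0, 0, 0, 0.03, 0, 0, 1], [0, 0, 0, 0.03, 0, 0, 1], [0, 0, 0, 0.03, -0.001, -0.001, 1], [0, 0, 0, 0, 0, 0, 1]]}}

```text
time_s: 3.45
tool_pos: [0.4234, -0.171, 0.2689]
orientation: [-0.532, 0.465, 0.534, 0.464]
ft_force: [-0.1, -0.4, -0.2]
finger_gap: 0.0853
```

```bash
python3 - <<'E'
from h import *
np.set_printoptions(precision=4,suppress=True)
plan([.4238,-.172,.222],98)
t=r.get_obs()["tool_pos"]; t[2]-=.025
L=[]
for n in("side","top"):
    im,d=r.camera(n); u,v,_=proj(n,t); print(n,u,v)
    cv2.circle(im,(int(u),int(v)),1,(255,0,255),-1)
    c=(slice(70,200),slice(240,370)) if n=="side" else (slice(190,320),slice(330,460))
    L.append(cv2.resize(im[c],None,fx=3,fy=3,interpolation=cv2.INTER_CUBIC))
cv2.imwrite("pics/c2.png",np.hstack(L))
E
```

```text
t 3.45 pos [ 0.4234 -0.171   0.2689] q6 [-0.5679  0.0975 -0.15    1.3269 -0.     -0.7048] F [-0.0776 -0.4422 -0.1738] gap 0.08527094127530052
tool axes in world (cols)
 [[-0.003 -0.991 -0.136]
 [ 0.002 -0.136  0.991]
 [-1.     0.003  0.002]]
world d [ 0.0004 -0.001  -0.0469] tool d [ 0.0469 -0.0004 -0.0011] rotvec [-0.0027  0.0023 -0.0028] both: +-180 alt
side 313.109373588922 119.25052392439329
top 387.35846435007284 244.51868189646484
```

View pics/c2.png

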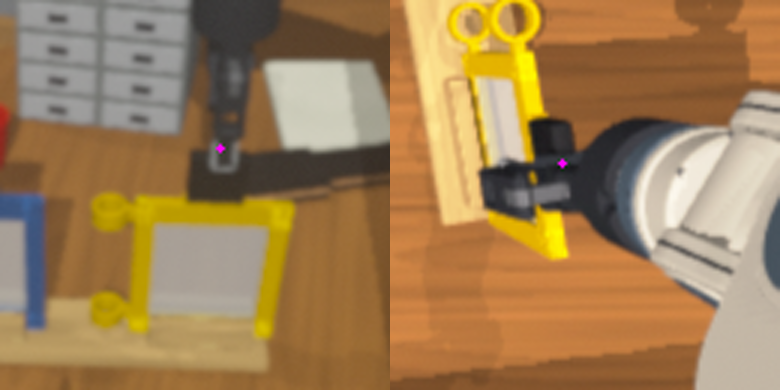

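```bash
python3 - <<'E'
from h import *
np.set_printoptions(precision=4,suppress=True,linewidth=200)
for n in("side","top"):
    im,d=r.camera(n); P=cloud(n,d); x,y,z=np.moveaxis(P,-1,0)
    m=(abs(x-.423)<.05)&(abs(y+.171)<.075)&(z>.242)&(z<.31); q=P[m]
    print(n,m.sum())
    for lo in np.arange(.24,.31,.01):
        s=q[(q[:,2]>lo)&(q[:,2]<lo+.01)]
        if len(s)>3: print(lo,len(s),np.percentile(s,[3,50,97],axis=0)[:,:2].round(3).tolist())
    if n=="top":
        print(np.round(z[238:268:2,356:400:2]*1000).astype(int)); print(np.round(x[238:268:2,356:400:2]*1000).astype(int)); print(np.round(y[238:268:2,356:400:2]*1000).astype(int))
E
```

```text
side 120
0.25 6 [[0.41, -0.2], [0.419, -0.124], [0.436, -0.12]]
0.26 21 [[0.408, -0.212], [0.423, -0.121], [0.441, -0.115]]
0.27 33 [[0.409, -0.212], [0.419, -0.116], [0.442, -0.112]]
0.28 28 [[0.409, -0.142], [0.419, -0.116], [0.429, -0.112]]
0.29000000000000004 5 [[0.413, -0.117], [0.418, -0.116], [0.422, -0.114]]
0.30000000000000004 27 [[0.405, -0.125], [0.418, -0.099], [0.429, -0.096]]
top 26
0.27 8 [[0.426, -0.126], [0.429, -0.123], [0.43, -0.121]]
0.30000000000000004 12 [[0.414, -0.127], [0.43, -0.118], [0.431, -0.1]]
[[  40   43   35   35   58   76   93  112  131  159  174  200  214  229  239  240  239  240    0   -1   -3  384]
 [  40   40   27   34   54   73   91  110  129  144  176  193  211  223  239  239  238  238   -3  348  383  390]
 [  44   44   40   36   50   70   91  107  125  141  171  196  325  329  333  336  340  341  345  347  385  394]
 [  41   45   41   36   50  264  278  306  305  307  312  324  326  331  330  334  340  340  343  380  390  397]
 [  43   42  306  313  314  317  322  310  312  315  318  323  323  329  323  238  351  356  356  384  391  401]
 [  4
[... 3487 characters left out ...]
 -136 -135 -136 -134]
 [-157 -161 -167 -101 -104 -103 -105 -105 -106 -109 -112 -116 -119 -124 -127 -130 -134 -137 -136 -136 -136 -136]
 [-158 -162 -166 -101 -102 -103 -104 -105 -106 -109 -112 -117 -132 -134   82 -140 -134 -136 -137 -136 -137 -136]
 [-164 -168 -174 -179 -103 -104 -105 -105 -107 -109 -112 -115 -176 -134 -137 -140 -143 -146 -147 -138 -137 -137]
 [-163 -169 -173 -180 -180 -180 -179 -106 -107 -109 -112 -115 -176 -179 -183 -188 -251 -255 -262 -266 -140 -138]
 [-167 -172 -177 -182 -180 -181 -180 -179 -179 -178 -179 -181 -177 -178 -182 -187 -251 -255 -262 -267 -273 -141]
 [-167 -171 -176 -182 -187 -181 -181 -180 -180 -180 -179 -179 -178 -179 -183 -187 -251 -257 -260 -266 -271 -144]]
```

Request:
{"name": "servo_tool", "arguments": {"deltas": [[0, 0, 0, 0.025, 0, -0.0005, 1], [0, 0, 0, 0.02, 0, -0.0005, 1], [0, 0, 0, 0, 0, 0, 0], [0, 0, 0, 0, 0, 0, -0.4], [0, 0, 0, 0, 0, 0, -0.6], [0, 0, 0, 0, 0, 0, -0.8], [0, 0, 0, 0, 0, 0, -1], [0, 0, 0, 0, 0, 0, -1], [0, 0, 0, 0, 0, 0, -1], [0, 0, 0, 0, 0, 0, -1]], "newtons": 50}}

```text
time_s: 4.9
tool_pos: [0.4248, -0.1728, 0.2261]
orientation: [0.534, -0.464, -0.533, -0.464]
ft_force: [1.2, -0.6, 6.9]
finger_gap: 0.0154
```

```bash
python3 - <<'E'
from h import *
np.set_printoptions(precision=4,suppress=True)
plan([.4238,-.172,.222],98)
L=[]
for n in("side","top"):
    im,d=r.camera(n)
    c=(slice(70,200),slice(240,370)) if n=="side" else (slice(190,320),slice(330,460))
    L.append(cv2.resize(im[c],None,fx=3,fy=3,interpolation=cv2.INTER_CUBIC))
cv2.imwrite("pics/c3.png",np.hstack(L))
E
```

```text
t 4.9 pos [ 0.4248 -0.1728  0.2261] q6 [-0.5697  0.1139 -0.241   1.2141 -0.     -0.7089] F [ 1.1779 -0.5581  6.9134] gap 0.015421023803637088
tool axes in world (cols)
 [[ 0.002 -0.99  -0.139]
 [-0.001 -0.139  0.99 ]
 [-1.    -0.001 -0.001]]
world d [-0.001   0.0008 -0.0041] tool d [0.0041 0.0008 0.0009] rotvec [-0.0004 -0.0012  0.0014] both: +-180 alt
```

View pics/c3.png

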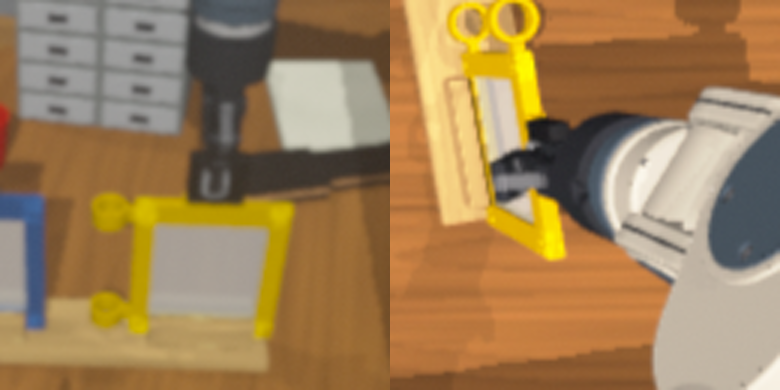

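Request:
{"name": "servo_tool", "arguments": {"deltas": [[0, 0, 0, -0.01, 0, 0, -1], [0, 0, 0, -0.015, 0, 0, -1], [0, 0, 0, -0.02, 0, 0, -1], [0, 0, 0, -0.02, 0, 0, -1], [0, 0, 0, -0.015, 0, 0, -1], [0, 0, 0, 0, 0, 0, -1], [0, 0, 0, 0, 0, 0, -1]]}}

```text
time_s: 5.88
tool_pos: [0.4241, -0.1724, 0.3046]
orientation: [-0.533, 0.464, 0.534, 0.464]
ft_force: [-0.2, 0.2, -4.5]
finger_gap: 0.0151
```

```bash
python3 - <<'E'
from h import *
np.set_printoptions(precision=4,suppress=True)
plan([.4238,-.172,.32],98)
L=[]
for n in("side","top"):
    im,d=r.camera(n); np.savez(f"{n}4.npz",im=im,d=d)
    c=(slice(60,190),slice(240,370)) if n=="side" else (slice(170,300),slice(330,460))
    L.append(cv2.resize(im[c],None,fx=3,fy=3,interpolation=cv2.INTER_CUBIC))
cv2.imwrite("pics/c4.png",np.hstack(L))
E
```

```text
t 5.875 pos [ 0.4241 -0.1724  0.3046] q6 [-0.5697  0.0901 -0.0682  1.4137 -0.     -0.7089] F [-0.228   0.1778 -4.4873] gap 0.01510925889787112
tool axes in world (cols)
 [[-0.001 -0.99  -0.139]
 [ 0.001 -0.139  0.99 ]
 [-1.     0.001  0.001]]
world d [-0.0003  0.0004  0.0154] tool d [-0.0154  0.0003  0.0005] rotvec [-0.0004  0.0007 -0.0009] both: +-180 alt
```

View pics/c4.png

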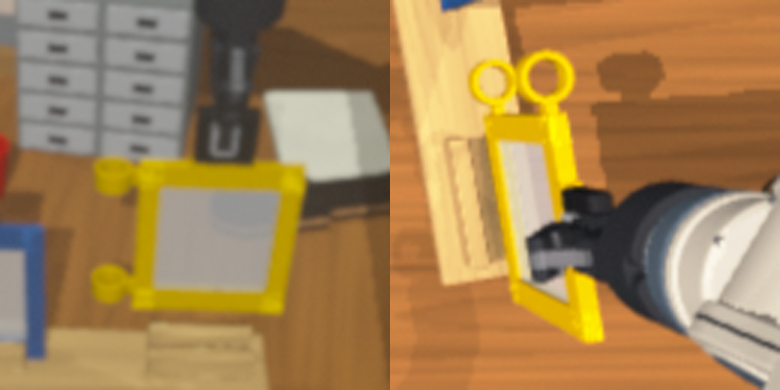

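```bash
cat > meas.py <<'E'
from h import *
np.set_printoptions(precision=4,suppress=True,linewidth=160)
def door(n,im,d):
    """fit door plane & edges, relative to TCP"""
    o=r.get_obs(); p=o["tool_pos"]; T=Ro.from_quat(o["orientation"]).as_matrix()
    xd=T[:,2]*np.sign(T[1,2]); yd=-(T[:,1]*np.sign(T[0,1]))*-1; yd=np.cross([0,0,1.],xd)
    g=p-np.array([0,0,.006]); P=cloud(n,d); q=(P-g)@np.stack([xd,yd,[0,0,1.]],1)
    B,G,Rr=np.moveaxis(im.astype(int),-1,0)
    m=(Rr>120)&(G>90)&(B<80)&(abs(q[...,0])<.06)&(abs(q[...,1])<.15)&(q[...,2]<.02)&(q[...,2]>-.24)
    return q,m
E
python3 - <<'E'
from meas import *
for n in("side","top"):
    a=np.load(n+"4.npz"); q,m=door(n,a["im"],a["d"]); s=q[m]; print(n,len(s),np.percentile(s,[1,50,99],axis=0).tolist())
    body=s[(s[:,1]>-.06)&(s[:,1]<.06)]
    top=[]
    for yy in np.arange(-.07,.075,.01):
        b=s[abs(s[:,1]-yy)<.005]
        if len(b)>5: top.append((yy,np.percentile(b[:,2],95),np.percentile(b[:,2],5)))
    top=np.array(top); print(top.T); print("tilt top edge deg",np.degrees(np.arctan(np.polyfit(top[:,0],top[:,1],1)[0])))
    if n=="side":
        A=np.c_[body[:,1:],np.ones(len(body))]; print("plane x=",np.linalg.lstsq(A,body[:,0],rcond=None)[0])
    kn=s[s[:,1]<-.082]; 
    for lo,hi in((-.08,-.0),(-.2,-.13)):
        k=kn[(kn[:,2]>lo)&(kn[:,2]<hi)]
        if len(k)>5: print("kn",lo,len(k),"min/max x,y,z",np.percentile(k,[2,50,98],axis=0).tolist())
E
```

```text
side 1544 [[-0.01130538020372398, -0.11301251473392705, -0.2085400672219859], [0.006948489114725772, -0.024793541425786984, -0.09724951278260423], [0.019949887050746788, 0.07579073738741046, -0.035477334389339456]]
[[-0.07   -0.06   -0.05   -0.04   -0.03   -0.02   -0.01    0.      0.01    0.02    0.03    0.04    0.05    0.06    0.07  ]
 [-0.0405 -0.0412 -0.0402 -0.0382 -0.0378 -0.0338 -0.0385 -0.0375 -0.0366 -0.0373 -0.0337 -0.0386 -0.0391 -0.0406 -0.0436]
 [-0.2011 -0.1996 -0.2068 -0.2063 -0.2013 -0.2048 -0.2046 -0.2057 -0.2064 -0.2071 -0.2041 -0.2059 -0.2056 -0.1977 -0.1978]]
tilt top edge deg -0.12938336105426687
plane x= [-0.0055 -0.0032  0.0062]
kn -0.08 135 min/max x,y,z [[-0.011891866189399074, -0.11352696479078477, -0.06391437106116615], [0.011762202701482812, -0.09888334899845438, -0.05165904722294776], [0.021032206634820656, -0.08281094123873091, -0.043097137564256496]]
kn -0.2 119 min/max x,y,z [[-0.012667494610608367, -0.11345179189239521, -0.19374431950108129], [0.00965827631806323, -0.09818023164982866, -0.18096810256339835], [0.021163972684624905, -0.08311478531663631,
[... 408 characters left out ...]
 -0.0407 -0.0551 -0.1838 -0.1834 -0.0228 -0.0364 -0.0372 -0.0368 -0.0378]
 [-0.1921 -0.1911 -0.1991 -0.2022 -0.1998 -0.2028 -0.2041 -0.2039 -0.204  -0.2056 -0.2031 -0.2001 -0.2016 -0.1941 -0.1901]]
tilt top edge deg -8.237636763889068
kn -0.08 194 min/max x,y,z [[-0.017177866516351933, -0.11515338617595836, -0.0621885177116449], [-0.0005214457823157317, -0.09818935066506147, -0.044873367244591844], [0.016449819723679926, -0.08270589174950176, -0.04157905251333312]]
kn -0.2 120 min/max x,y,z [[-0.015117757059882225, -0.11472709043553359, -0.18990428463429657], [0.0012819354592176848, -0.09896039761380729, -0.1751048795814772], [0.01589622473571793, -0.08308196177013791, -0.17071944759985472]]
```

Request:
{"name": "servo_tool", "arguments": {"deltas": [[0.01, 0, 0, 0, 0, 0.015, -1], [0, 0, 0, 0, 0, 0.03, -1], [0, 0, 0, 0, 0, 0.03, -1], [0, 0, 0, 0, -0.01, 0.03, -1], [0, 0, 0, 0, -0.015, 0.03, -1], [0, 0, 0, 0, -0.015, 0.03, -1], [0, 0, 0, 0, -0.015, 0.03, -1], [0, 0, 0, 0, 0, 0.03, -1], [0, 0, 0, 0, 0, 0.015, -1], [0, 0, 0, 0, 0, 0, -1], [0, 0, 0, 0, 0, 0, -1]]}}

```text
time_s: 7.35
tool_pos: [0.4477, 0.0722, 0.3053]
orientation: [0.531, -0.467, -0.531, -0.467]
ft_force: [-0.2, -0.8, -4.0]
finger_gap: 0.0154
```

```bash
python3 - <<'E'
from meas import *
plan([.4357,.1615,.303],97.45)
for n in("side","top"):
    im,d=r.camera(n); cv2.imwrite(f"pics/{n}5.png",im); np.savez(n+"5.npz",im=im,d=d)
    q,m=door(n,im,d); s=q[m]
    if len(s)<100: print(n,len(s)); continue
    kn=s[s[:,1]<-.082]
    for lo,hi in((-.08,-.0),(-.2,-.13)):
        k=kn[(kn[:,2]>lo)&(kn[:,2]<hi)]
        if len(k)>5: print(n,"kn",lo,len(k),"min/max x,y,z",k.min(0),k.max(0),np.percentile(k,[2,50,98],axis=0).tolist())
E
```

```text
t 7.35 pos [0.4477 0.0722 0.3053] q6 [-0.0254  0.0817 -0.0759  1.4131 -0.0003 -0.1544] F [-0.1831 -0.8159 -3.9817] gap 0.015424358216137211
tool axes in world (cols)
 [[ 0.    -0.992 -0.129]
 [-0.    -0.129  0.992]
 [-1.     0.    -0.   ]]
world d [-0.012   0.0893 -0.0023] tool d [0.0022 0.0004 0.0901] rotvec [-0.001  -0.0003 -0.    ] both: +-180 alt
side kn -0.08 189 min/max x,y,z [-0.0147 -0.1145 -0.0635] [ 0.0217 -0.0823 -0.0415] [[-0.012266841948369403, -0.11403101115265893, -0.06293600573185154], [0.009227964186859642, -0.09876630184288224, -0.05033868942261066], [0.020726766133939735, -0.0834178374462509, -0.04304272029445807]]
side kn -0.2 150 min/max x,y,z [-0.015  -0.1141 -0.1966] [ 0.0211 -0.0821 -0.1708] [[-0.01273118967973188, -0.11310091101458303, -0.19391879922539837], [0.007127593990104603, -0.09678682473000216, -0.17926296805711378], [0.020153873548192945, -0.08211260989832671, -0.17290607455350376]]
top kn -0.08 119 min/max x,y,z [-0.0185 -0.1149 -0.0617] [ 0.0158 -0.082  -0.0401] [[-0.016989847080225506, -0.11435565941022444, -0.05666340091750787], [-0.0005511948443887178, -0.10037882432113804, -0.04358313403103464], [0.015117646652843231, -0.08268368618940061, -0.04075537663024179]]
top kn -0.2 56 min/max x,y,z [-0.0155 -0.1148 -0.1929] [ 0.0148 -0.0826 -0.1697] [[-0.015454173713939593, -0.11430725586969144, -0.18312565345246537], [-0.002474077448714994, -0.10770942705915226, -0.17373572609415533], [0.012802764254568015, -0.0828404216714644, -0.17060028145301837]]
```

View pics/top5.png

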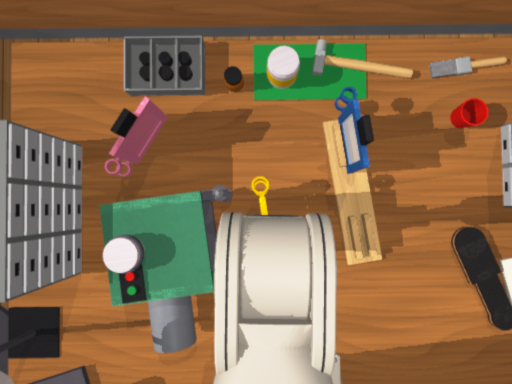

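View pics/side5.png

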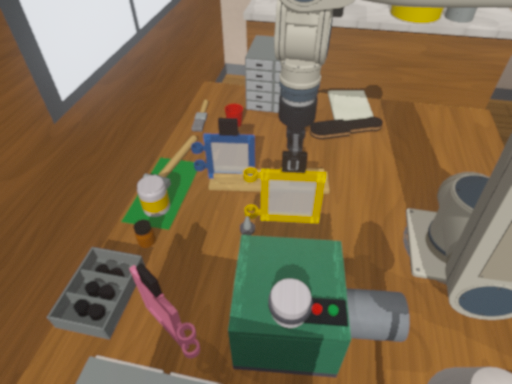

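Request:
{"name": "servo_tool", "arguments": {"deltas": [[0, 0, 0, 0, 0, 0.015, -1], [0, 0, 0, 0, 0, 0.025, -1], [0, 0, 0, 0, 0, 0.025, -1], [0, 0, 0, 0, 0, 0.016, -1], [0, 0, 0, 0, 0, 0.01, -1], [0, 0, 0, 0, 0, 0, -1], [0, 0, 0, 0, 0, 0, -1]]}}

```text
time_s: 8.32
tool_pos: [0.4362, 0.1624, 0.3053]
orientation: [0.531, -0.467, -0.531, -0.467]
ft_force: [-0.1, -0.0, -4.4]
finger_gap: 0.0156
```

```bash
python3 - <<'E'
from meas import *
plan([.4357,.1625,.303],97.45)
L=[]
for n in("side","top"):
    im,d=r.camera(n); np.savez(n+"6.npz",im=im,d=d)
    q,m=door(n,im,d); s=q[m]
    c=(slice(150,280),slice(210,340)) if n=="side" else (slice(150,280),slice(150,280))
    L.append(cv2.resize(im[c],None,fx=3,fy=3,interpolation=cv2.INTER_CUBIC))
    kn=s[s[:,1]<-.082] if len(s) else s
    for lo,hi in((-.08,-.0),(-.2,-.13)):
        k=kn[(kn[:,2]>lo)&(kn[:,2]<hi)]
        if len(k)>5: print(n,"kn",lo,len(k),"min/max x,y,z",k.min(0),k.max(0))
cv2.imwrite("pics/c6.png",np.hstack(L))
E
```

```text
t 8.325 pos [0.4362 0.1624 0.3053] q6 [ 0.1759  0.1025 -0.0523  1.416  -0.0003  0.047 ] F [-0.0655 -0.044  -4.4417] gap 0.015638832348825644
tool axes in world (cols)
 [[ 0.    -0.992 -0.129]
 [-0.    -0.129  0.992]
 [-1.     0.    -0.   ]]
world d [-0.0005  0.0001 -0.0023] tool d [0.0023 0.0005 0.0002] rotvec [-0.0011 -0.0003 -0.    ] both: +-180 alt
side kn -0.08 220 min/max x,y,z [-0.0166 -0.1156 -0.0645] [ 0.0223 -0.0823 -0.0423]
top kn -0.08 144 min/max x,y,z [-0.0188 -0.1157 -0.0613] [ 0.0166 -0.0822 -0.0398]
top kn -0.2 46 min/max x,y,z [-0.019  -0.1124 -0.1803] [ 0.0308 -0.082  -0.1315]
```

View pics/c6.png

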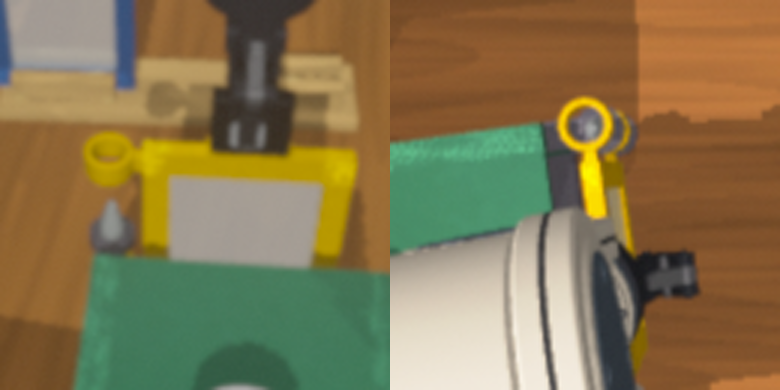

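```bash
python3 - <<'E'
from meas import *
for n in("top","side"):
    a=np.load(n+"6.npz"); im=a["im"]; P=cloud(n,a["d"]); x,y,z=np.moveaxis(P,-1,0)
    B,G,Rr=np.moveaxis(im.astype(int),-1,0)
    near=(abs(x-.533)<.05)&(abs(y-.177)<.05)
    yel=near&(Rr>120)&(G>90)&(B<80)&(z>.252)&(z<.266)&(x>.515)
    q=P[yel]; c=cv2.minEnclosingCircle((q[:,:2]*1000).astype(np.float32)); print(n,"ring top",len(q),c,(q.min(0)+q.max(0))/2)
    pin=near&(z>.186)&(z<.206)&~((Rr>120)&(B<80))&(G<Rr+25)
    q=P[pin]; print(n,"tip",len(q),q.mean(0),np.median(q,0))
    u,v,_=proj(n,[.5335,.1755,.2585]); print("exp ring",u,v)
c=cv2.resize(np.load("top6.npz")["im"][170:215,190:250],None,fx=12,fy=12,interpolation=cv2.INTER_CUBIC); cv2.imwrite("pics/c7.png",c)
E
```

```text
top ring top 126 ((533.64599609375, 173.5691680908203), 18.005762100219727) [0.5337 0.1743 0.2559]
top tip 25 [0.5295 0.1733 0.1932] [0.5326 0.1735 0.1931]
exp ring 213.67611031617582 191.5236698426806
side ring top 96 ((532.1068115234375, 177.0998992919922), 19.000221252441406) [0.5333 0.1769 0.2545]
side tip 39 [0.5126 0.1774 0.1941] [0.528  0.1776 0.1937]
exp ring 246.03199053479423 198.06405832050118
```

View pics/c7.png

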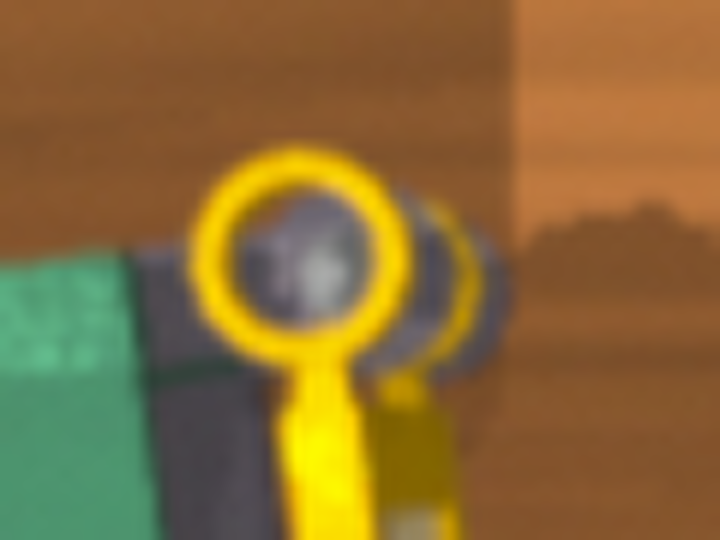

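The knuckle ring (top view, 0.534, 0.174) sits over the pin (0.533, 0.174), so I lower it.

Request:
{"name": "servo_tool", "arguments": {"deltas": [[0, 0, 0, 0.01, 0, 0.0005, -1], [0, 0, 0, 0.012, 0, 0, -1], [0, 0, 0, 0.012, 0, 0, -1], [0, 0, 0, 0.01, 0, 0, -1], [0, 0, 0, 0.006, 0, 0, -1], [0, 0, 0, 0, 0, 0, -1]]}}

```text
time_s: 9.18
tool_pos: [0.4359, 0.1632, 0.2549]
orientation: [-0.531, 0.467, 0.531, 0.466]
ft_force: [0.0, -0.8, -4.1]
finger_gap: 0.0155
```

Request:
{"name": "servo_tool", "arguments": {"deltas": [[0, 0, 0, 0.005, 0, 0, -1], [0, 0, 0, 0.005, 0, 0, -1], [0, 0, 0, 0.004, 0, 0, -1], [0, 0, 0, 0.003, 0, 0, -1], [0, 0, 0, 0, 0, 0, -1]]}}

```text
time_s: 9.8
tool_pos: [0.4359, 0.1632, 0.2381]
orientation: [-0.531, 0.467, 0.531, 0.467]
ft_force: [-0.6, 0.3, -4.3]
finger_gap: 0.0158
```

Lateral forces are nil, so the knuckles are on the pins. I lower the last few mm until contact.

Request:
{"name": "servo_tool", "arguments": {"deltas": [[0, 0, 0, 0.002, 0, 0, -1], [0, 0, 0, 0.0015, 0, 0, -1], [0, 0, 0, 0.001, 0, 0, -1], [0, 0, 0, 0, 0, 0, -1]]}}

```text
time_s: 10.3
tool_pos: [0.436, 0.1633, 0.2341]
orientation: [0.531, -0.467, -0.531, -0.467]
ft_force: [-2.0, -1.4, -0.2]
finger_gap: 0.0152
```

```bash
python3 - <<'E'
from meas import *
plan([.4357,.1625,.2333],97.45)
L=[]
for n in("side","top"):
    im,d=r.camera(n); np.savez(n+"7.npz",im=im,d=d); P=cloud(n,d); x,y,z=np.moveaxis(P,-1,0)
    B,G,Rr=np.moveaxis(im.astype(int),-1,0)
    yel=(abs(x-.533)<.03)&(abs(y-.177)<.03)&(Rr>120)&(G>90)&(B<80)&(z>.1)
    print(n,np.percentile(P[yel],[5,50,90,97],axis=0))
    c=(slice(170,300),slice(210,340)) if n=="side" else (slice(150,280),slice(150,280))
    L.append(cv2.resize(im[c],None,fx=3,fy=3,interpolation=cv2.INTER_CUBIC))
cv2.imwrite("pics/c8.png",np.hstack(L))
E
```

```text
t 10.3 pos [0.436  0.1633 0.2341] q6 [ 0.1777  0.123  -0.2095  1.2379  0.      0.0485] F [-1.9651 -1.4245 -0.241 ] gap 0.01523237918903381
tool axes in world (cols)
 [[ 0.    -0.992 -0.129]
 [ 0.    -0.129  0.992]
 [-1.    -0.     0.   ]]
world d [-0.0003 -0.0008 -0.0008] tool d [ 0.0008  0.0004 -0.0007] rotvec [-0.0008  0.      0.0004] both: +-180 alt
side [[0.5046 0.1662 0.164 ]
 [0.526  0.181  0.1801]
 [0.5456 0.1944 0.1855]
 [0.5474 0.1957 0.1888]]
top [[0.5064 0.1596 0.1594]
 [0.5266 0.171  0.1832]
 [0.5462 0.1884 0.1867]
 [0.5489 0.1949 0.1898]]
```

View pics/c8.png

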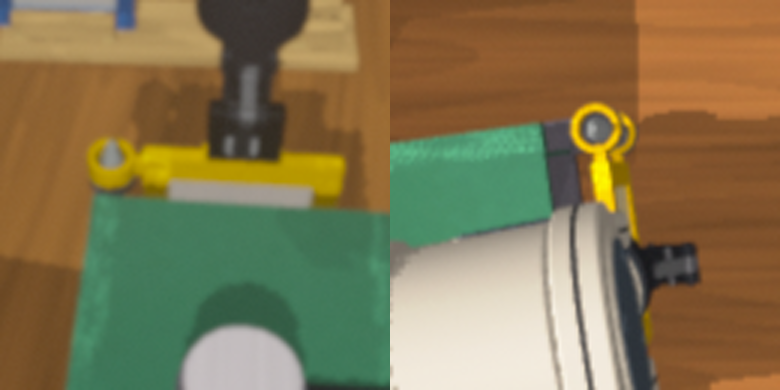

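Pins show through the ring, the ring top is at z ≈ 0.185 (the seat plus 20 mm), and the wrist no longer carries the weight. One light press, then a gentle release.

Request:
{"name": "servo_tool", "arguments": {"deltas": [[0, 0, 0, 0.001, 0, 0, -1], [0, 0, 0, 0, 0, 0, -1], [0, 0, 0, 0, 0, 0, -1]]}}

```text
time_s: 10.78
tool_pos: [0.4359, 0.1632, 0.2338]
orientation: [0.532, -0.466, -0.531, -0.467]
ft_force: [-6.6, -1.8, 9.2]
finger_gap: 0.0157
```

Request:
{"name": "servo_tool", "arguments": {"deltas": [[0, 0, 0, 0, 0, 0, -0.55], [0, 0, 0, 0, 0, 0, -0.5], [0, 0, 0, 0, 0, 0, -0.4], [0, 0, 0, 0, 0, 0, -0.3], [0, 0, 0, 0, 0, 0, -0.2], [0, 0, 0, 0, 0, 0, -0.2], [0, 0, 0, 0, 0, 0, -0.2]]}}

```text
time_s: 11.65
tool_pos: [0.436, 0.1633, 0.2328]
orientation: [0.531, -0.467, -0.531, -0.467]
ft_force: [0.2, 0.1, -0.6]
finger_gap: 0.0342
```

```bash
python3 - <<'E'
from meas import *
plan([.4357,.1625,.36],97.45)
L=[]
for n in("side","top"):
    im,d=r.camera(n)
    c=(slice(150,280),slice(210,340)) if n=="side" else (slice(150,280),slice(150,280))
    L.append(cv2.resize(im[c],None,fx=3,fy=3,interpolation=cv2.INTER_CUBIC))
cv2.imwrite("pics/c9.png",np.hstack(L))
E
```

```text
t 11.65 pos [0.436  0.1633 0.2328] q6 [ 0.1778  0.1239 -0.2118  1.2351 -0.      0.0485] F [ 0.2389  0.1001 -0.63  ] gap 0.034165154045664614
tool axes in world (cols)
 [[ 0.    -0.992 -0.129]
 [-0.    -0.129  0.992]
 [-1.    -0.    -0.   ]]
world d [-0.0003 -0.0008  0.1272] tool d [-0.1272  0.0004 -0.0007] rotvec [-0.0008 -0.      0.    ] both: +-180 alt
```

View pics/c9.png

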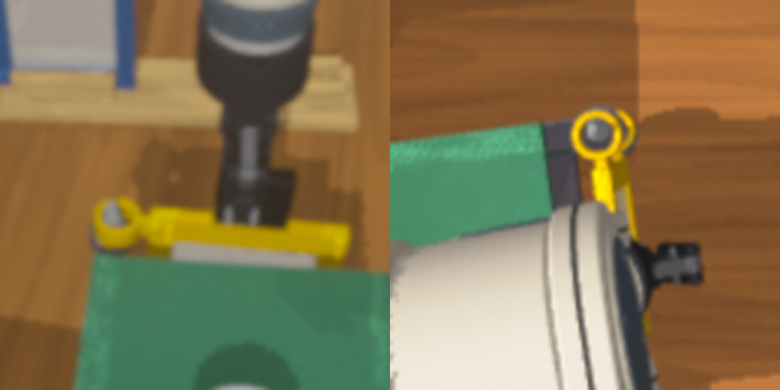

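Request:
{"name": "servo_tool", "arguments": {"deltas": [[0, 0, 0, -0.01, 0, 0, -0.2], [0, 0, 0, -0.02, 0, 0, -0.2], [0, 0, 0, -0.03, 0, 0, -0.2], [0, 0, 0, -0.04, 0, 0, -0.2], [0, 0, 0, -0.04, 0, 0, -0.2], [0, 0, 0, 0, 0.04, -0.04, -0.2], [0, 0, 0, 0, 0.04, -0.04, -0.2], [0, 0, 0, 0, 0.04, -0.04, -0.2], [0, 0, 0, 0, 0.03, -0.04, -0.2], [0, 0, 0, 0, 0, -0.04, -0.2], [0, 0, 0, 0, 0, 0, -0.2], [0, 0, 0, 0, 0, 0, -0.2]]}}

```text
time_s: 13.25
tool_pos: [0.3129, -0.0543, 0.3732]
orientation: [0.531, -0.467, -0.531, -0.467]
ft_force: [-0.2, -0.5, -0.5]
finger_gap: 0.0344
```

```bash
python3 - <<'E'
from meas import *
plan([.4357,.1625,.36],97.45)
L=[]
for n in("side","top"):
    im,d=r.camera(n); np.savez(n+"9.npz",im=im,d=d); P=cloud(n,d); x,y,z=np.moveaxis(P,-1,0)
    B,G,Rr=np.moveaxis(im.astype(int),-1,0); cv2.imwrite(f"pics/{n}9.png",im)
    yel=(x>.3)&(x<.6)&(y>.1)&(y<.23)&(Rr>120)&(G>90)&(B<80)&(z>.15)&(z<.2)
    for xx in np.arange(.36,.56,.02):
        s=P[yel&(abs(x-xx)<.008)]
        if len(s)>3: print(n,round(xx,2),len(s),np.percentile(s[:,2],92),np.median(s[s[:,2]>np.percentile(s[:,2],60)][:,1]))
    k=P[yel&(x>.517)&(z>.178)]; print("ring",len(k),k.min(0),k.max(0))
    blk=(x>.39)&(x<.48)&(y>.11)&(y<.2)&(z>.205)&(z<.26); print("grip",blk.sum(),np.percentile(P[blk],[3,50,97],axis=0))
    if n=="top" and blk.sum()>20:
        t=blk&(z>.238); print(cv2.minAreaRect((P[t][:,:2]*1000).astype(np.float32)))
    c=(slice(150,280),slice(210,340)) if n=="side" else (slice(160,290),slice(150,280))
    L.append(cv2.resize(im[c],None,fx=3,fy=3,interpolation=cv2.INTER_CUBIC))
cv2.imwrite("pics/c10.png",np.hstack(L))
E
```

```text
t 13.25 pos [ 0.3129 -0.0543  0.3732] q6 [-0.4383 -0.1565 -0.1307  1.5963  0.0002 -0.5665] F [-0.2101 -0.4641 -0.5105] gap 0.03439197135400469
tool axes in world (cols)
 [[ 0.    -0.992 -0.128]
 [ 0.    -0.128  0.992]
 [-1.    -0.    -0.   ]]
world d [ 0.1228  0.2168 -0.0132] tool d [ 0.0133 -0.1495  0.1993] rotvec [-0.0018 -0.      0.0004] both: +-180 alt
side 0.36 74 0.18160870869026166 0.15879799693449403
side 0.38 76 0.18231660707759106 0.1596295615474328
side 0.4 68 0.1887565219834765 0.1670320468644493
side 0.42 54 0.18736089017531207 0.1706859915959108
side 0.44 54 0.18739570768179345 0.17263190457228084
side 0.46 71 0.19113949961775614 0.1713877357689368
side 0.48 75 0.18785068203670519 0.17186259826010108
side 0.5 85 0.1890111759171603 0.17717252650003906
side 0.52 95 0.18484697167278819 0.18013754020098646
side 0.54 50 0.18607519602313302 0.18234119533829124
ring 74 [0.5179 0.1589 0.1781] [0.5448 0.1965 0.1873]
grip 406 [[0.4005 0.1589 0.2068]
 [0.4267 0.171  0.2312]
 [0.4523 0.1754 0.2427]]
top 0.36 38 0.18283386317356093 0.15487877823977853
top 0.38 54 0.18406905052016662 0.1549691313250849
top 0.4 12 0.18324005629114531 0.15265588656815318
top 0.46 39 0.1925974965145251 0.1642140388715851
top 0.48 54 0.18947475757219678 0.16762208821920693
top 0.5 46 0.19054449532604648 0.16856229393819977
top 0.52 69 0.18723002473962524 0.17623390316989435
top 0.54 70 0.18698773565658633 0.1739015518491017
ring 86 [0.5176 0.156  0.1782] [0.5461 0.1904 0.1892]
grip 272 [[0.4018 0.1517 0.2097]
 [0.4283 0.1596 0.2411]
 [0.4548 0.1696 0.2447]]
((426.740478515625, 161.20925903320312), (55.07439041137695, 15.837282180786133), 7.3767218589782715)
```

View pics/c10.png

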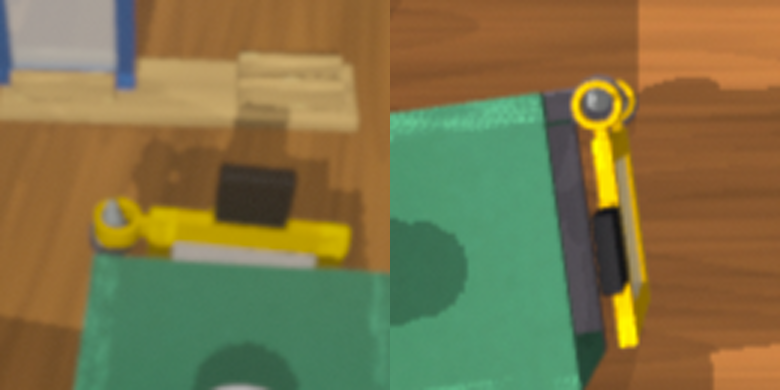

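View pics/top9.png

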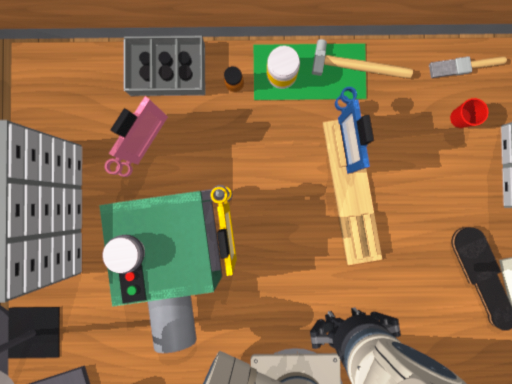

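```bash
python3 - <<'E'
from h import *
print(r.finish_job())
E
```

```text
the job is handed in; nothing more can be done
None
```

I hung the yellow guard on the machine's two hinge pins, released it and handed the job in at about 13 s. No verdict was reported.

I gripped the yellow guard by its black tab and lifted it out of the rack. I turned it slightly to match the machine, brought it over the pins from the open side about 70 mm high, and lowered it straight down. Before release the wrist load dropped from about 4.3 N to nearly 0 N, and a light press gave 9 N upward. The arm then backed well away.

**Last checks:**
- **Seats in the door's frame:** the upper seat is at about y −105, z −55 mm and the lower at about y −98, z −185 mm, both inside the limits.
- **Closed angle:** the door's yaw is 7.4° against 7.4–7.5° for the machine face, so it is closed.
- **Blue guard:** in the last top picture it stands in the rack where it began.

**Disagreements:**
- **Camera offset:** the side camera read about 5 mm more in world y than the top one. I used the top camera because it agreed with the arm's own position.
- **Door sag:** after release the free end sagged about 3° within the knuckle play. The seat positions above include that tilt.

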